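Square up the loose corner of an instrument base frame and hold it

TASK

The corner bolt of this aluminium instrument frame is loose and one rail leans inwards. Take the try square, which has an upright grip, lay it flat on the bench inside the corner and press it home, until its thick stock touches the fixed rail and its blade edge has swung the loose rail out square and sits flush against it; you will feel the stop. Finish while still holding the square, pressed firmly against both rails, and leave the other things on the bench where they are.

Things in the scene. Friction and masses are not known exactly. Their poses are not given: they have to be found in the camera images.
- square: try square lying flat, an L; origin: outer corner where its outer edge lines meet, underside (heel notched 5 mm). Thick aluminium stock along -x: 100 mm long, 24 wide (y -24 to 0), 18 high, outer face y = 0. Thin steel blade along -y: 130 mm long, 30 wide (x -30 to 0), 5 thick, on the bench, outer edge x = 0. z up. 0.23 to 0.38 kg, centre of mass near x -36, y -35 mm
- square_grip (a point): middle of the upright grey grip on the square's stock, 50 mm above the underside, at x -60, y -12 mm in the square's frame, same axes. The grip is 50 mm long along x, 12 mm thick along y, and stands from 18 to 70 mm above the underside
- frame: the frame corner, fixed to the bench. Origin: inner corner of the two rails at bench height, on the loose rail's hinge axis. The fixed rail runs along -x, the loose rail when square along -y. The square belongs between them, its origin on this one, axes alike. Rails are 20 x 20 mm aluminium profile lying on the bench; a bolt plate on the corner, outside the inner quadrant, rises to 30 mm
- loose_rail_end (a point): free end of the loose rail, on the top inner edge, 20 mm above the bench, 170 mm from the hinge. The fixed rail is 240 mm long from the corner (plus 20 mm past it); its inner face is y = 0 of frame
- loose_rail (a joint): angle of the loose rail, rad: 0 when square to the fixed rail, positive when its free end leans inwards, closing the corner; starts between 0.08 and 0.24. The bolt gives 0.25 N m of friction (about 2 N at the blade's tip), no spring; the square's metal slides easily (friction about 0.25); the rail can go past square to -0.06, but the square, flat against the fixed rail, stops dead once flush
- bracket: small dark steel angle bracket, 36 x 18 mm foot, 36 mm tall, inside the frame, about 200 mm from the corner, near the fixed rail's clamped end; origin under its foot. Bystander
- wrench: steel wrench lying outside the fixed rail, under 20 mm high; origin at its middle, underside. Bystander
- bolt_box: grey box of bolts, 70 x 90 x 35 mm, beyond the loose rail; origin centre of underside. Bystander
- offcut: loose offcut of the same aluminium profile as the frame, 20 x 110 x 20 mm, near the square; origin centre of underside. Bystander
- beaker: glass beaker, 70 mm wide, 85 mm tall, outside the fixed rail; origin centre of underside. Bystander
- jar: white jar, 56 mm wide, 75 mm tall; origin centre of underside. Bystander
Mind the look-alikes: they are no part of the job. There is more than one size of the square; the job needs the middle-sized.

How it is judged:
By the outcome, as a careful person would: the job done as asked, in the order asked, and still so for the second after the job is handed in, while the arm keeps its last pose, push and grip.
It also fails if it takes over 61 s, if anything falls off the work surface, if the arm or the gripper's body presses on something with over 40 N, if the wrist force passes 120 N, or if a joint passes its speed limit or range.

ROBOT

A 7-joint arm with a two-finger parallel gripper is mounted at the origin on the work surface. World frame = base frame: x ahead of the robot, y to its left, z up, the work surface at z = 0. Lengths are in m, angles in rad, forces in N, time in s.
With the tool pointing down it reaches from about 0.425 to 0.875 m from the base axis. Payload 4.7 kg.
Tool frame: the origin (TCP) lies midway between the tips of the shut fingers; the grasp point (between the pads) lies 19 mm behind it; z points along the fingers, y is the line along which they close (so a half turn about z gives the same grasp; the last joint's range is limited). The gripper opens to 87 mm and grips with 3 to 60 N. Pads are 19 mm wide; open, the fingers measure 117 mm over their backs; the gripper's body (75 mm by 190 mm) begins 51 mm behind the grasp point.
Start: joints at [1.193, 0.321, -0.07, 1.45, 0.023, 1.371, -0.057], TCP at [0.248, -0.601, 0.223] pointing down, gripper open.
Joint ranges: [-2.86, 2.86], [-0.3, 2.09], [-1.38, 1.24], [0.06, 2.45], [-1.56, 4.7], [0.09, 2.05], [-2.69, 2.69]. Speed limits (rad/s): [2.57, 2.57, 3.14, 3.14, 3.14, 3.14, 3.14].

INTERFACE

Orientations are given as a rotation vector (axis times angle).
In Python, from bench import ctrl, get_image, calibration gives the robot as it stands.
- The arm moves only by the tool apply_moves, never from a script. Its arguments are lists of equal length, an entry for each row: "dp": the shift along the tool's x, y, z in m, a list of three; "twist": the turn, a rotation vector about the tool's x, y, z in rad, a list of three; "fingers": the closure, from 0 (fully open) to 1 (shut). In form: {"dp": [[dx, dy, dz], ...], "twist": [[ax, ay, az], ...], "fingers": [fingers, ...]}. A call has 1 to 10 rows; each row shifts and turns the commanded pose from where the row before left it, along the tool's axes as they then stand; what a row does not reach is not made up. A row lasts 1/10 s, in which the tool goes at most 50 mm and 8.59 degrees, less where a joint would pass 70% of its speed; a pose out of reach is approached as far as the arm can. A call is refused whole if a number of a shift passes 0.05 or a number of a turn 0.15, either way. A call with a gripper value outside its range is refused whole. The fingers move at their own pace and stop on an object; "newtons" is the grip in N (left out, the last holds). Time passes only in rows, so rows that do not move let the fingers close. It gives the time, the measured TCP pose, the force, the opening and the grip force at its end, in the units of the state.
- ctrl.get_state(): the state, without advancing time (a new reading comes with each control period).
- get_image(name): name is "scene" or "side" or "wrist"; returns the picture (384x512x3 uint8, red, green, blue); there is no depth.
- calibration(name): a dict with "fx", "fy", "cx", "cy" (pixels), "k1" (the pictures are not rectified: a ray, as slopes to the right and down, at radius r is drawn at 1 + k1 r^2 times it, then the intrinsics apply), "eye" and "attitude" of the camera in the world; the wrist camera has in their place "hand_eye" (4x4, takes a point from camera to tool coordinates, whose origin is the TCP and whose axes are the flange's). Camera axes: x right, y up, looking along -z (the intrinsics and any distortion apply to the point x, -y, -z); pixel columns grow to the right and rows downward; lengths in m; the calibration is good to about 2 mm. A picture is of the moment at which its call begins: read the wrist's pose just before it. calibration takes no time and is no camera call.
- ctrl.close_job(): hands the job in; it is judged then, once.
The state is a dict: "time": time; "joint_positions": joint angles; "qd": joint speeds; "joint_torque": joint torques, N m; "position": TCP position; "tool_rot": TCP orientation; "ft_force": force on the tool from outside, world axes, zero at the start; "torque": the same for the moment, N m; "grip_width": opening from 0.0 (shut) to 1.0 (fully open); "grip_force": force on a finger pad.
Only numpy, scipy, OpenCV 4.12 (cv2) and the standard library are available. Lean on these libraries where they do the work, as an engineer would, in place of code of your own. Each camera call takes 0.05 s, during which the arm holds its last target. There are 200 camera calls.

## Working session

There is one attempt and no reset: what is moved stays moved. The work goes in short steps, Python scripts to look and compute and a tool call to move; the robot and the scene stay as the last step left them, time stands still between calls to the robot, and variables do not carry over. Pictures are saved under pics/ and viewed, at most 10 in all, crops included, and the job is handed in when it is done.

Besides the shell and the picture viewer there is one more tool, called after "Call:" as a command line: name --argument value ..., lists and objects as JSON in quotes. apply_moves: Moves the arm, as the interface text tells. Its arguments: {"type":"object","properties":{"dp":{"type":"array"},"twist":{"type":"array"},"fingers":{"type":"array"},"newtons":{"type":"number"}},"required":["dp","twist","fingers"]}

```bash
ls; mkdir -p pics
cat > h.py <<'E'
import numpy as np, cv2
from scipy.spatial.transform import Rotation as R
from bench import ctrl, get_image, calibration
E
python3 - <<'E'
from h import *
for n in ("scene","side"):
    im=get_image(n); cv2.imwrite(f"pics/{n}0.png",im[...,::-1]); print(n,calibration(n))
    
print(calibration("wrist")); s=ctrl.get_state(); print(s)
a=cv2.imread("pics/scene0.png"); cv2.imwrite("pics/s0.png",cv2.resize(a,(800,600),interpolation=cv2.INTER_CUBIC))
a=cv2.imread("pics/side0.png"); cv2.imwrite("pics/d0.png",cv2.resize(a,(800,600),interpolation=cv2.INTER_CUBIC))
E
```

```text
pics
scene {'fx': 372.3967383145102, 'fy': 372.3967383145102, 'cx': 261.93824357033884, 'cy': 188.79851093474912, 'k1': 0.002826259829922182, 'eye': array([1.0209633 , 0.26380233, 0.78453473]), 'attitude': array([0.40641246, 0.67302451, 1.98733839])}
side {'fx': 494.59248649739817, 'fy': 494.59248649739817, 'cx': 258.1343932411804, 'cy': 184.86793044512152, 'k1': 0.05014496559444524, 'eye': array([-0.07021848,  0.83639147,  0.79138348]), 'attitude': array([ 0.39026037, -1.19373658, -2.26192154])}
{'fx': 326.6771662320268, 'fy': 326.6771662320268, 'cx': 258.6951696264836, 'cy': 190.2779580239654, 'k1': 0.026687235976995564, 'hand_eye': array([[-1.43156777e-04,  9.67732040e-01,  2.51981504e-01,
         6.85139059e-02],
       [ 9.99999803e-01, -1.55272945e-05,  6.27756430e-04,
         5.30561227e-04],
       [ 6.11412601e-04,  2.51981545e-01, -9.67731847e-01,
        -1.61327723e-01],
       [ 0.00000000e+00,  0.00000000e+00,  0.00000000e+00,
         1.00000000e+00]])}
{'time': 0.1, 'joint_positions': array([ 1.1930963 ,  0.3217338 , -0.0700655 ,  1.4515367 ,  0.02260344,
        1.37080429, -0.05690593]), 'qd': array([-0.0012679 , -0.00128648, -0.00178502, -0.00314098,  0.00048521,
       -0.00059503,  0.00016994]), 'joint_torque': array([-9.35311255e-04, -4.92572236e+01, -4.06119442e-01, -3.13399172e+01,
       -6.41707680e-02,  3.95422813e-02,  9.05928755e-05]), 'position': array([ 0.24796026, -0.60031624,  0.22158871]), 'tool_rot': array([-3.07989271e+00, -6.11196016e-01,  6.74988120e-04]), 'ft_force': array([-0.79520963, -0.30686755,  0.72423121]), 'torque': array([-0.03765469,  0.00185932,  0.02039655]), 'grip_force': 0.0, 'grip_width': 1.000982760111678}
```

View pics/s0.png

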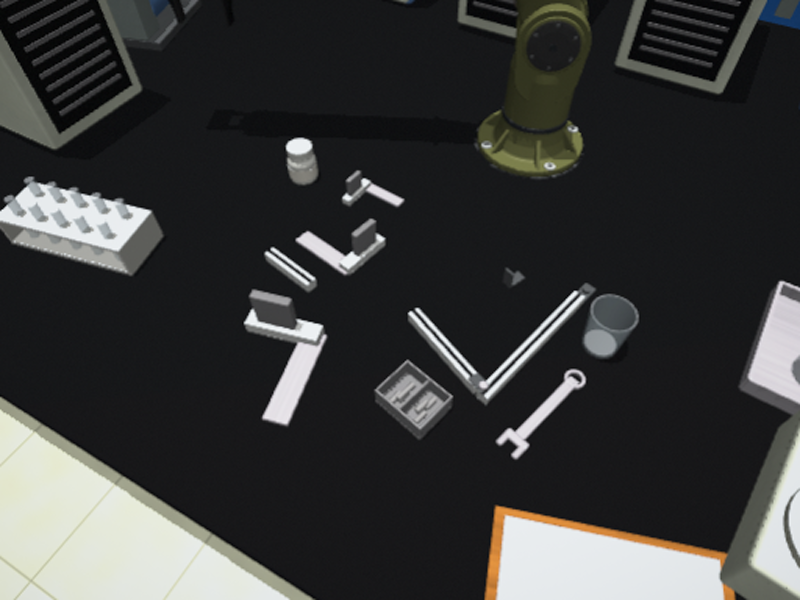

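View pics/d0.png

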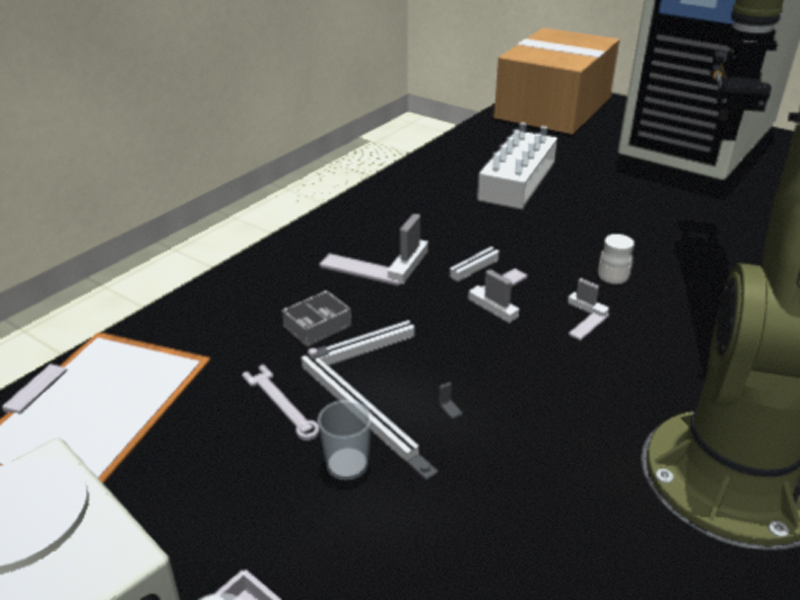

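The scene view (800-wide pixels) shows three squares. The middle-sized one has its heel near (347,270), its stock running to (384,240) and its blade to (300,236). The frame corner is near (483,390), with the fixed rail running to (585,290) and the loose rail's end at (412,313).

```bash
cat >> h.py <<'E'
def cam(n,s=None):
    c=calibration(n)
    if n=="wrist":
        H=np.array(c["hand_eye"]); Rt=R.from_rotvec(s["tool_rot"]).as_matrix()
        return c,Rt@H[:3,:3],Rt@H[:3,3]+s["position"]
    return c,R.from_rotvec(c["attitude"]).as_matrix(),np.array(c["eye"])
def rays(n,px,s=None):
    c,A,e=cam(n,s)
    K=np.array([[c["fx"],0,c["cx"]],[0,c["fy"],c["cy"]],[0,0,1]])
    u=cv2.undistortPoints(np.array(px,float).reshape(-1,1,2),K,np.array([c["k1"],0,0,0,0]))[:,0]
    return e,(A@np.c_[u[:,0],-u[:,1],-np.ones(len(u))].T).T
def plane(n,px,z,s=None):
    e,d=rays(n,px,s); return e+d*((z-e[2])/d[:,2])[:,None]
def proj(n,P,s=None):
    c,A,e=cam(n,s); q=(np.atleast_2d(P)-e)@A; u=np.c_[q[:,0],-q[:,1]]/-q[:,2:]
    u*=1+c["k1"]*(u**2).sum(1)[:,None]; return u*[c["fx"],c["fy"]]+[c["cx"],c["cy"]]
E
python3 - <<'E'
from h import *
def p(name,pts,z): print(name,plane("scene",np.array(pts)*.64,z).round(3).tolist())
p("blade bottoms: heel, tip far",[(347,272),(298,238)],.003)
p("stock top heel,end",[(345,267),(383,237)],.018)
p("grip top ends",[(352,231),(376,221)],.07)
p("corner, fixed end top, loose end inner top, outer",[(480,382),(580,291),(416,309),(409,313)],.02)
p("big: heel,tip,stock end",[(325,335),(290,423),(246,325)],.003)
p("small",[(345,203),(403,205)],.003)
p("jar,beaker,box,bracket,offcut",[(303,180),(602,345),(414,410),(512,285),(290,275)],0)
E
```

```text
blade bottoms: heel, tip far [[0.499, -0.141, 0.003], [0.474, -0.263, 0.003]]
stock top heel,end [[0.501, -0.143, 0.018], [0.408, -0.121, 0.018]]
grip top ends [[0.463, -0.148, 0.07], [0.423, -0.125, 0.07]]
corner, fixed end top, loose end inner top, outer [[0.594, 0.155, 0.02], [0.356, 0.23, 0.02], [0.522, 0.008, 0.02], [0.535, 0.002, 0.02]]
big: heel,tip,stock end [[0.628, -0.101, 0.003], [0.78, -0.06, 0.003], [0.674, -0.225, 0.003]]
small [[0.354, -0.238, 0.003], [0.305, -0.138, 0.003]]
jar,beaker,box,bracket,offcut [[0.337, -0.349, 0.0], [0.428, 0.295, 0.0], [0.673, 0.086, 0.0], [0.383, 0.122, 0.0], [0.551, -0.226, 0.0]]
```

Call:
apply_moves --dp '[[0.03,-0.03,0.002],[0.03,-0.03,0.002],[0.03,-0.03,0.002],[0.03,-0.03,0.002],[0.03,-0.03,0.002],[0.03,-0.03,0.002],[0.03,-0.03,0.002],[0.03,-0.03,0.002],[0.03,-0.03,0.002],[0.03,-0.03,0.002]]' --twist '[[0,0,0],[0,0,0],[0,0,0],[0,0,0],[0,0,0],[0,0,0],[0,0,0],[0,0,0],[0,0,0],[0,0,0]]' --fingers '[0,0,0,0,0,0,0,0,0,0]'

```text
time: 1.1
position: [0.411, -0.2072, 0.2022]
tool_rot: [3.081, 0.611, -0.001]
ft_force: [0.8, 0.5, -0.1]
grip_width: 1.003
grip_force: 0.0
```

Call:
apply_moves --dp '[[0.028,-0.027,0],[0.028,-0.027,0],[0,0,0],[0,0,0],[0,0,0],[0,0,0],[0,0,0],[0,0,0],[0,0,0]]' --twist '[[0,0,0],[0,0,0],[0,0,0.124],[0,0,0.124],[0,0,0.124],[0,0,0.124],[0,0,0.124],[0,0,0],[0,0,0]]' --fingers '[0,0,0,0,0,0,0,0,0]'

```text
time: 2.0
position: [0.4418, -0.1376, 0.2023]
tool_rot: [-3.122, 0.353, 0.001]
ft_force: [-0.2, -0.1, 1.0]
grip_width: 1.003
grip_force: 0.0
```

Run:
```python
from h import *
import pickle
s=ctrl.get_state(); im=get_image("wrist"); pickle.dump(s,open("s1.pkl","wb")); cv2.imwrite("pics/w1.png",im[...,::-1])
a=cv2.resize(im[...,::-1],(800,600),interpolation=cv2.INTER_CUBIC); cv2.imwrite("pics/w1b.png",a)
print(s["position"],R.from_rotvec(s["tool_rot"]).as_matrix().round(3),s["joint_positions"])
```

```text
[ 0.4418248  -0.13760288  0.20233005] [[ 0.975 -0.223 -0.   ]
 [-0.223 -0.975  0.   ]
 [-0.     0.    -1.   ]] [ 0.77193317 -0.05311151 -0.50594022  1.90567782 -0.02679058  1.28289664
 -1.52187004]
```

View pics/w1b.png

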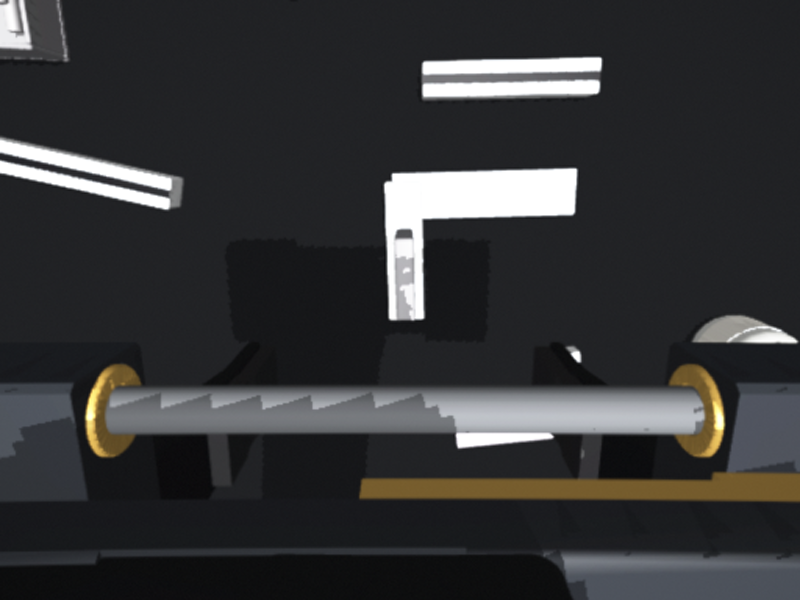

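The wrist view shows the middle square: stock outer edge (385,182)-(388,320), blade outer edge (393,173)-(577,168), and grip top around (404,230)-(404,318). The loose rail's end is at (170,175)-(170,208).

Run:
```python
from h import *
import pickle
s=pickle.load(open("s1.pkl","rb"))
im=cv2.imread("pics/w1.png",0)
k=.64
def edge_pts_row(rows,x0,x1,right=False):
    out=[]
    for r in rows:
        l=im[r,x0:x1].astype(float); g=np.abs(np.gradient(l)); w=g*(g>.4*g.max()); i=np.argmax(g); sl=slice(max(i-2,0),i+3)
        out.append((x0+(np.arange(len(l))[sl]*g[sl]).sum()/g[sl].sum(),r))
    return out
def edge_pts_col(cols,y0,y1):
    out=[]
    for c in cols:
        l=im[y0:y1,c].astype(float); g=np.abs(np.gradient(l)); i=np.argmax(g); sl=slice(max(i-2,0),i+3)
        out.append((c,y0+(np.arange(len(l))[sl]*g[sl]).sum()/g[sl].sum()))
    return out
def fit(P):
    v=cv2.fitLine(P[:,:2].astype(np.float32),cv2.DIST_HUBER,0,.01,.01).ravel(); return v[2:],v[:2]
def ang(v): 
    a=np.degrees(np.arctan2(v[1],v[0])); return a
so=plane("wrist",edge_pts_row(range(125,200,4),238,254),.018,s)   # outer stock top edge
bo=plane("wrist",edge_pts_col(range(258,365,5),100,120),.005,s)  # blade outer top edge
bi=plane("wrist",edge_pts_col(range(280,365,5),130,146),.005,s)
for n,P in (("so",so),("bo",bo),("bi",bi)): p,v=fit(P); print(n,p.round(4),ang(v))
(p1,v1),(p2,v2)=fit(so),fit(bo)
t=np.linalg.solve(np.c_[v1,-v2],p2-p1); O=p1+t[0]*v1; print("origin",O)
tip=plane("wrist",[(577*k,168*k),(576*k,215*k)],.005,s); end=plane("wrist",[(388*k,320*k),(424*k,320*k)],.018,s)
print("tip",tip,np.linalg.norm(tip[0,:2]-O),"stockend",end,np.linalg.norm(end[0,:2]-O))
g=plane("wrist",[(404*k,232*k),(404*k,318*k)],.07,s);print("grip",g)
th=np.radians(ang(v1)); 
for a in (-12,-13,-14):
  Rm=R.from_euler('z',a,degrees=True).as_matrix()[:2,:2]; print(a,"grip pred",O+Rm@[-.06,-.012])
```

```text
so [ 0.4445 -0.126 ] -11.479921
bo [ 0.4926 -0.2059] 78.486496
bi [ 0.4595 -0.2103] 78.456474
origin [ 0.5063201  -0.13856931]
tip [[ 0.4797605  -0.26676571  0.005     ]
 [ 0.44853745 -0.26177667  0.005     ]] 0.13091879339149454 stockend [[ 0.40729481 -0.11820231  0.018     ]
 [ 0.40160349 -0.14304759  0.018     ]] 0.10109809890410826
grip [[ 0.47201673 -0.14473671  0.07      ]
 [ 0.42165484 -0.13318183  0.07      ]]
-12 grip pred [ 0.44513632 -0.13783238]
-13 grip pred [ 0.4451585  -0.13676469]
-14 grip pred [ 0.44519931 -0.13569755]
```

Call:
apply_moves --dp '[[0.0034,0,0],[0,0,0.04],[0,0,0.04],[0,0,0.04],[0,0,0.03],[0,0,0.021],[0,0,0],[0,0,0]]' --twist '[[0,0,-0.024],[0,0,0],[0,0,0],[0,0,0],[0,0,0],[0,0,0],[0,0,0],[0,0,0]]' --fingers '[0,0,0,0,0,0,0,0]' --newtons 50

```text
time: 2.85
position: [0.4457, -0.1383, 0.0319]
tool_rot: [-3.125, 0.318, 0.0]
ft_force: [0.3, 0.5, 0.3]
grip_width: 1.001
grip_force: 0.0
```

Call:
apply_moves --dp '[[0,0,0],[0,0,0],[0,0,0],[0,0,0],[0,0,0],[0,0,0],[0,0,0],[0,0,0]]' --twist '[[0,0,0],[0,0,0],[0,0,0],[0,0,0],[0,0,0],[0,0,0],[0,0,0],[0,0,0]]' --fingers '[1,1,1,1,1,1,1,1]'

```text
time: 3.65
position: [0.4453, -0.1384, 0.0315]
tool_rot: [3.125, -0.32, -0.0]
ft_force: [-0.1, -0.2, -0.2]
grip_width: 0.355
grip_force: 0.0
```

Run:
```python
from h import *
a=cv2.imread("pics/scene0.png")[185:265,255:390]; b=cv2.imread("pics/side0.png")[195:310,185:290]
cv2.imwrite("pics/c0.png",np.hstack([cv2.resize(a,(405,240),interpolation=cv2.INTER_CUBIC),cv2.resize(b,None,fx=3,fy=3,interpolation=cv2.INTER_CUBIC)[:240]]) if 0 else cv2.resize(a,None,fx=5.9,fy=5.9,interpolation=cv2.INTER_CUBIC))
```

```text
(no output)
```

View pics/c0.png

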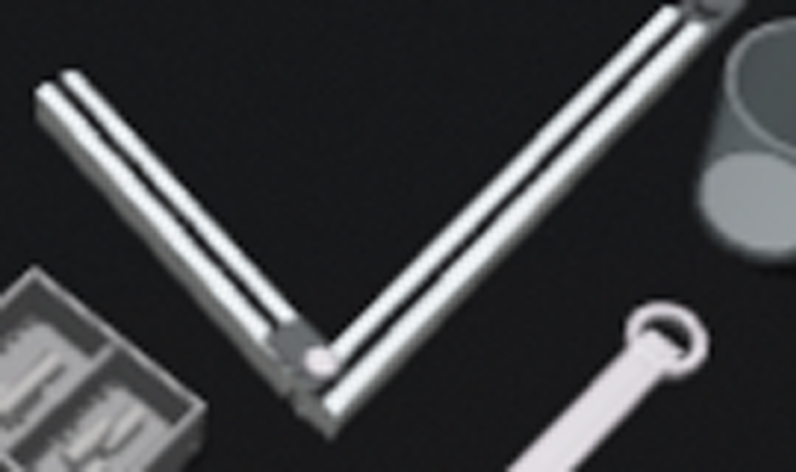

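The crop shows the inner top edges: fixed rail (335,340)-(665,8) and loose rail (300,318)-(75,70).

Run:
```python
from h import *
im=cv2.imread("pics/scene0.png",0).astype(float)
def cross(l):  # first rising through half of peak (dark->bright)
    j=np.argmax(l>110); return j-1+(110-l[j-1])/(l[j]-l[j-1])
F=[(c,(lambda y: y-10+cross(im[int(y-10):,c]))(185+(340-(c-255)*5.9+335)/5.9)) for c in range(315,364,3)]
L=[]
for r in range(200,236,3):
    x=255+(75+((r-185)*5.9-70)*225/248)/5.9; x1=int(x+8)
    L.append((x1-cross(im[r,x1::-1]),r))
out=[]
for P in (F,L):
    W=plane("scene",P,.02); v=cv2.fitLine(W[:,:2].astype(np.float32),cv2.DIST_HUBER,0,.01,.01).ravel()
    res=np.abs((W[:,:2]-v[2:])@[-v[1],v[0]]); print(v,np.degrees(np.arctan2(v[1],v[0])),res.max()); out.append((v[2:],v[:2]))
(p1,v1),(p2,v2)=out; t=np.linalg.solve(np.c_[v1,-v2],p2-p1); print("corner",p1+t[0]*v1)
print("loose end",plane("scene",[(255+75/5.9,185+70/5.9)],.02))
# check in side view
O=p1+t[0]*v1; d=-v1*np.sign(v1[0]); print(proj("side",[[*O,.02],[*(O+.24*d),.02]])*800/512)
print(ctrl.get_state()["grip_force"])
```

```text
[ 0.96779394 -0.25174373  0.4829469   0.18831168] -14.580722 0.00030172203598807557
[0.42818746 0.9036899  0.5483334  0.07521518] 64.64741 0.0002663929103672417
corner [0.58886623 0.1607598 ]
loose end [[0.5178156  0.00972974 0.02      ]]
[[317.54493961 359.51834408]
 [416.79715579 446.78007536]]
0.0
```

Call:
apply_moves --dp '[[0,0,0],[0,0,0],[0,0,0],[0,0,0],[0,0,0],[0,0,0]]' --twist '[[0,0,0],[0,0,0],[0,0,0],[0,0,0],[0,0,0],[0,0,0]]' --fingers '[1,1,1,1,1,1]'

```text
time: 4.25
position: [0.4453, -0.1384, 0.0315]
tool_rot: [3.125, -0.32, 0.0]
ft_force: [-0.3, -0.5, -0.2]
grip_width: 0.131
grip_force: 50.0
```

Call:
apply_moves --dp '[[0,0,-0.02],[0,0,-0.04],[-0.0015,-0.0163,0],[-0.0033,-0.036,0],[-0.0035,-0.038,0],[-0.0045,-0.05,0],[-0.0045,-0.05,0],[-0.0045,-0.05,0],[-0.0035,-0.036,0],[-0.0015,-0.014,0]]' --twist '[[0,0,0],[0,0,0],[0,0,0],[0,0,0],[0,0,0],[0,0,0],[0,0,0],[0,0,0],[0,0,0],[0,0,0]]' --fingers '[1,1,1,1,1,1,1,1,1,1]'

```text
time: 5.25
position: [0.477, 0.1558, 0.0915]
tool_rot: [-3.124, 0.311, 0.001]
ft_force: [0.3, -0.5, -3.5]
grip_width: 0.135
grip_force: 50.0
```

Call:
apply_moves --dp '[[0,0,0],[0,0,0],[0,0,0]]' --twist '[[0,0,0.052],[0,0,0],[0,0,0]]' --fingers '[1,1,1]'

```text
time: 5.55
position: [0.4775, 0.1501, 0.0911]
tool_rot: [3.115, -0.4, -0.001]
ft_force: [-0.3, -0.2, -2.8]
grip_width: 0.136
grip_force: 50.0
```

Run:
```python
from h import *
import pickle
s=ctrl.get_state(); im=get_image("wrist"); pickle.dump(s,open("s2.pkl","wb")); cv2.imwrite("pics/w2.png",im[...,::-1])
cv2.imwrite("pics/w2b.png",cv2.resize(im[...,::-1],(800,600),interpolation=cv2.INTER_CUBIC))
print(s["position"],s["tool_rot"],s["joint_positions"],s["ft_force"],s["torque"])
```

```text
[0.47750715 0.15009285 0.09106163] [ 3.11531718e+00 -4.00442159e-01 -1.45311234e-03] [ 0.36791483  0.18438198 -0.78024593  1.94870082  0.14791246  1.0668963
 -2.30222548] [-0.31990593 -0.16031634 -2.83144335] [ 0.09302918  0.03256571 -0.00656551]
```

View pics/w2b.png

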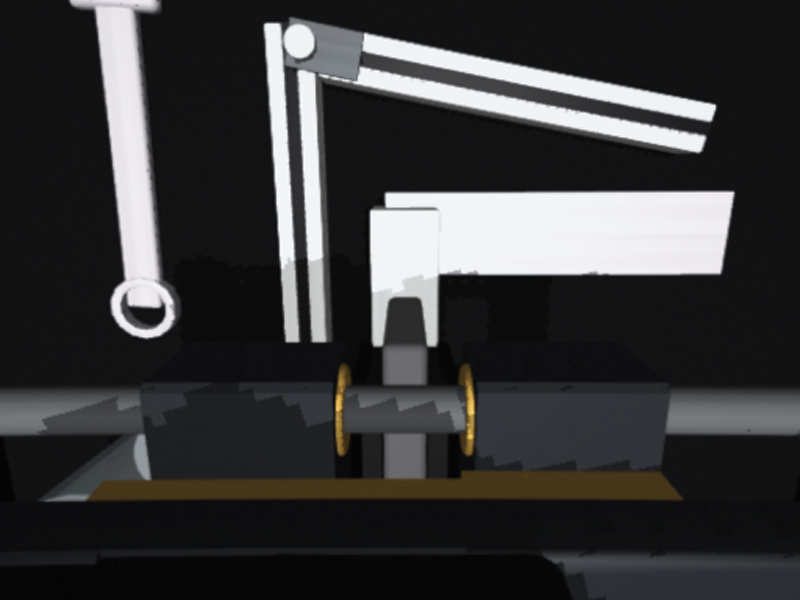

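The wrist view shows the square held level inside the corner. Its stock's left edge is at x≈372 (y 210-345), and its blade's outer edge at y≈193. The fixed rail's inner top edge runs (320,85)-(331,335), and the loose rail's inner edge (362,82)-(700,152).

Run:
```python
from h import *
import pickle
s=pickle.load(open("s2.pkl","rb")); im=cv2.imread("pics/w2.png",0).astype(float)
def scan(l,start,step,up):  # subpixel crossing of 110 walking from start
    i=start
    while (l[i]>110)!=up: i+=step
    j=i-step; return j+step*(110-l[j])/(l[i]-l[j])
cols=lambda y: np.interp(y,[85*.64,335*.64],[320*.64,331*.64])
F=[(scan(im[r],int(cols(r))+10,-1,True),r) for r in range(60,165,5)]
S=[(scan(im[r],226,1,True),r) for r in range(140,218,5)]
B=[(c,scan(im[:,c],110,1,True)) for c in range(260,460,10)]
L=[(c,scan(im[:,c],int(np.interp(c,[232,448],[52,97]))+12,-1,True)) for c in range(240,440,10)]
zb=s["position"][2]-.0315; res={}
for n,P,z in(("fixed",F,.02),("stock",S,zb+.018),("blade",B,zb+.005),("loose",L,.02)):
    W=plane("wrist",P,z,s); v=cv2.fitLine(W[:,:2].astype(np.float32),cv2.DIST_HUBER,0,.01,.01).ravel(); res[n]=(v[2:],v[:2])
    print(n,np.degrees(np.arctan(v[1]/v[0])),np.abs((W[:,:2]-v[2:])@[-v[1],v[0]]).max())
def X(a,b):
    (p,v),(q,w)=res[a],res[b]; t=np.linalg.solve(np.c_[v,-w],q-p); return p+t[0]*v
C=X("fixed","loose");O=X("stock","blade"); print("corner",C,"sq",O)
a=np.arctan(res["fixed"][1][1]/res["fixed"][1][0]); M=np.array([[np.cos(a),np.sin(a)],[-np.sin(a),np.cos(a)]])
print("sq in frame",M@(O-C)); print("tool x ang",np.degrees(np.arctan2(*R.from_rotvec(s["tool_rot"]).as_matrix()[[1,0],0])))
```

```text
fixed -14.373927 0.0001964368942947461
stock -14.355531 0.00017736519674085648
blade 75.37035 5.617294770872697e-05
loose 64.58736 9.631367460395092e-05
corner [0.58787906 0.15965647] sq [0.53783095 0.14641184]
sq in frame [-0.04519345 -0.02525442]
tool x ang -14.649262820470977
```

Call:
apply_moves --dp '[[0,0,0.03],[0,0,0.02],[0,0,0.0085],[0,0,0.0005],[0,0,0],[0,0,0]]' --twist '[[0,0,0],[0,0,0],[0,0,0],[0,0,0],[0,0,0],[0,0,0]]' --fingers '[1,1,1,1,1,1]'

```text
time: 6.2
position: [0.4784, 0.1506, 0.033]
tool_rot: [-3.116, 0.402, -0.002]
ft_force: [-1.7, -0.3, -2.6]
grip_width: 0.135
grip_force: 50.0
```

Call:
apply_moves --dp '[[0,-0.007,0],[0,-0.008,0],[0,-0.006,0],[0,-0.002,0],[0,0,0],[0,0,0],[0,0,0]]' --twist '[[0,0,0],[0,0,0],[0,0,0],[0,0,0],[0,0,0],[0,0,0],[0,0,0]]' --fingers '[1,1,1,1,1,1,1]'

```text
time: 6.9
position: [0.4837, 0.1726, 0.0324]
tool_rot: [3.115, -0.402, -0.0]
ft_force: [0.8, 0.2, -3.8]
grip_width: 0.135
grip_force: 50.0
```

Call:
apply_moves --dp '[[0,0,0.001],[0,0,0],[0,0,0]]' --twist '[[0,0,0],[0,0,0],[0,0,0]]' --fingers '[1,1,1]'

```text
time: 7.2
position: [0.4837, 0.1727, 0.0315]
tool_rot: [3.116, -0.402, 0.0]
ft_force: [0.2, -0.0, -2.1]
grip_width: 0.136
grip_force: 50.0
```

Call:
apply_moves --dp '[[0,-0.001,0],[0,-0.001,0],[0,0,0],[0,0,0]]' --twist '[[0,0,0],[0,0,0],[0,0,0],[0,0,0]]' --fingers '[1,1,1,1]'

```text
time: 7.6
position: [0.4842, 0.1749, 0.0315]
tool_rot: [3.116, -0.401, -0.0]
ft_force: [0.1, -0.3, -2.4]
grip_width: 0.132
grip_force: 50.0
```

Call:
apply_moves --dp '[[0,-0.0005,0.0007],[0,-0.0005,0],[0,-0.0005,0],[0,0,0],[0,0,0]]' --twist '[[0,0,0],[0,0,0],[0,0,0],[0,0,0],[0,0,0]]' --fingers '[1,1,1,1,1]'

```text
time: 8.1
position: [0.4844, 0.1751, 0.0314]
tool_rot: [3.113, -0.402, -0.001]
ft_force: [-3.1, -3.4, 5.5]
grip_width: 0.134
grip_force: 50.0
```

Call:
apply_moves --dp '[[0.006,0,0],[0.006,0,0],[0.006,0,0],[0.004,0,0],[0,0,0],[0,0,0]]' --twist '[[0,0,0],[0,0,0],[0,0,0],[0,0,0],[0,0,0],[0,0,0]]' --fingers '[1,1,1,1,1,1]'

```text
time: 8.7
position: [0.5048, 0.1698, 0.0314]
tool_rot: [3.113, -0.401, -0.004]
ft_force: [-5.4, -3.4, 7.9]
grip_width: 0.129
grip_force: 50.0
```

Call:
apply_moves --dp '[[0.004,0,-0.0003],[0.004,0,0],[0.004,0,0],[0.004,0,0],[0.003,0,0],[0,0,0],[0,0,0]]' --twist '[[0,0,0],[0,0,0],[0,0,0],[0,0,0],[0,0,0],[0,0,0],[0,0,0]]' --fingers '[1,1,1,1,1,1,1]'

```text
time: 9.4
position: [0.5222, 0.1651, 0.0314]
tool_rot: [3.112, -0.401, -0.006]
ft_force: [-7.4, -2.1, 7.6]
grip_width: 0.131
grip_force: 50.0
```

Run:
```python
from h import *
s=ctrl.get_state(); print(R.from_rotvec(s["tool_rot"]).inv().apply(s["ft_force"]),s["torque"],np.degrees(np.arctan2(*R.from_rotvec(s["tool_rot"]).as_matrix()[[1,0],0])))
a=np.radians(-14.4);M=np.array([[np.cos(a),np.sin(a)],[-np.sin(a),np.cos(a)]]); print(M@(s["position"][:2]-[.5882,.1599])+[.06,.012])
```

```text
[-6.69391058  3.92619316 -7.58601908] [-0.61292387  1.66869422 -0.18683262] -14.695249821066495
[-0.00523943  0.00061039]
```

Call:
apply_moves --dp '[[0.001,0,-0.0003],[0.001,0,0],[0.001,0,0],[0.001,0,0],[0,0,0],[0,0,0]]' --twist '[[0,0,0],[0,0,0],[0,0,0],[0,0,0],[0,0,0],[0,0,0]]' --fingers '[1,1,1,1,1,1]'

```text
time: 10.0
position: [0.5257, 0.1641, 0.0315]
tool_rot: [3.112, -0.401, -0.007]
ft_force: [-7.6, -3.1, 7.0]
grip_width: 0.136
grip_force: 50.0
```

Call:
apply_moves --dp '[[0.0005,0,0],[0.0005,0,0],[0,0,0],[0,0,0]]' --twist '[[0,0,0],[0,0,0],[0,0,0],[0,0,0]]' --fingers '[1,1,1,1]'

```text
time: 10.4
position: [0.5266, 0.1639, 0.0315]
tool_rot: [3.112, -0.401, -0.008]
ft_force: [-6.6, -2.3, 7.3]
grip_width: 0.132
grip_force: 50.0
```

Call:
apply_moves --dp '[[0.001,0,-0.0002],[0.0005,0,0],[0,0,0],[0,0,0]]' --twist '[[0,0,0],[0,0,0],[0,0,0],[0,0,0]]' --fingers '[1,1,1,1]'

```text
time: 10.8
position: [0.5283, 0.1635, 0.0315]
tool_rot: [3.113, -0.401, -0.007]
ft_force: [-5.2, -2.7, 5.0]
grip_width: 0.139
grip_force: 50.0
```

Run:
```python
from h import *
import pickle
s=ctrl.get_state(); print(R.from_rotvec(s["tool_rot"]).inv().apply(s["ft_force"]),s["torque"]); print(R.from_rotvec(s["tool_rot"]).as_matrix())
im=get_image("wrist"); pickle.dump(s,open("s3.pkl","wb")); cv2.imwrite("pics/w3.png",im[...,::-1])
cv2.imwrite("pics/w3b.png",cv2.resize(im[:290,100:490,::-1],(780,580),interpolation=cv2.INTER_CUBIC))
```

```text
[-4.38814465  3.9922723  -4.9620046 ] [-0.49708987  1.50801951 -0.12428145]
[[ 0.96727944 -0.25366747 -0.0048258 ]
 [-0.25368151 -0.96728444 -0.0025498 ]
 [-0.00402112  0.00369058 -0.9999851 ]]
```

View pics/w3b.png

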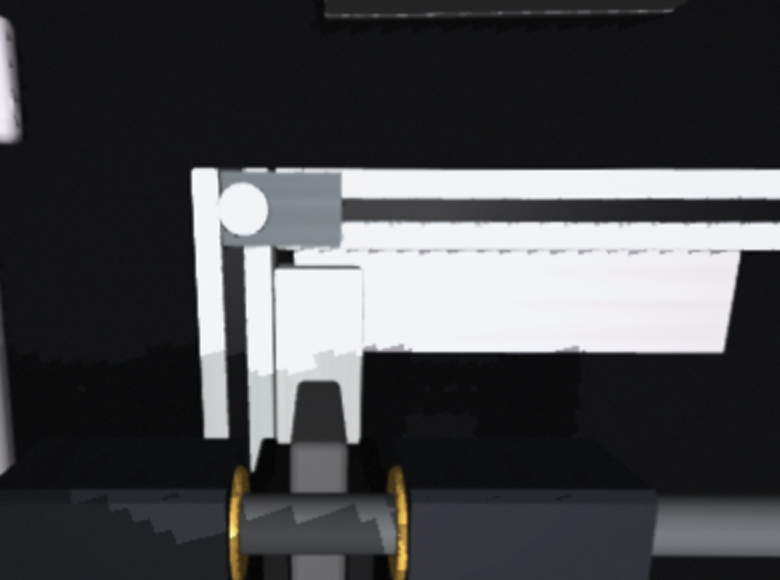

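The picture (780-wide crop) shows the loose rail almost square, its edge along y≈250 next to the blade. The stock at x≈275 lies against the fixed rail. I haven't felt the stop in x yet, so I'll keep pressing.

Call:
apply_moves --dp '[[0.0007,0,0],[0.0007,0,0],[0,0,0],[0,0,0]]' --twist '[[0,0,0],[0,0,0],[0,0,0],[0,0,0]]' --fingers '[1,1,1,1]'

```text
time: 11.25
position: [0.5286, 0.1634, 0.0315]
tool_rot: [3.112, -0.401, -0.01]
ft_force: [-10.8, -2.2, 7.9]
grip_width: 0.135
grip_force: 50.0
```

Call:
apply_moves --dp '[[0.0005,-0.0003,0],[0.0005,-0.0003,0],[0,0,0],[0,0,0]]' --twist '[[0,0,0],[0,0,0],[0,0,0],[0,0,0]]' --fingers '[1,1,1,1]'

```text
time: 11.65
position: [0.5286, 0.1635, 0.0316]
tool_rot: [3.111, -0.4, -0.013]
ft_force: [-13.9, -2.8, 11.6]
grip_width: 0.133
grip_force: 50.0
```

```bash
cat > st.py <<'E'
from h import *
s=ctrl.get_state(); T=R.from_rotvec(s["tool_rot"]); print(T.inv().apply(s["ft_force"]),s["torque"],np.degrees(np.arctan2(*T.as_matrix()[[1,0],0])),T.as_matrix()[:2,2])
a=np.radians(-14.4);M=np.array([[np.cos(a),np.sin(a)],[-np.sin(a),np.cos(a)]]); print(M@(s["position"][:2]-[.5882,.1599])+[.06,.012],s["position"][2])
E
python3 st.py
```

```text
[-12.81094377   6.26679115 -11.47606354] [-0.76845893  2.66181785 -0.14052756] -14.672960183071616 [-0.00896944 -0.00399614]
[0.00136223 0.00062437] 0.031572685929098315
```

Call:
apply_moves --dp '[[0,0,0],[0,-0.0005,0],[0,-0.0005,0],[0,0,0],[0,0,0]]' --twist '[[0.006,0.008,0],[0,0,0],[0,0,0],[0,0,0],[0,0,0]]' --fingers '[1,1,1,1,1]'

```text
time: 12.15
position: [0.5286, 0.1634, 0.0314]
tool_rot: [3.114, -0.402, -0.001]
ft_force: [-14.3, -4.6, 12.0]
grip_width: 0.133
grip_force: 50.0
```

```bash
python3 st.py
```

```text
[-12.69623278   8.09393197 -12.01374145] [-1.09361572  3.03138648 -0.18172599] -14.710364764877784 [-0.00074898 -0.00165931]
[0.00136682 0.00052753] 0.03137342883990421
```

Call:
apply_moves --dp '[[0.0006,-0.0006,-0.0003],[0.0006,-0.0006,0],[0,-0.0006,0],[0,0,0],[0,0,0]]' --twist '[[0,0.003,0],[0,0.002,0],[0,0,0],[0,0,0],[0,0,0]]' --fingers '[1,1,1,1,1]'

```text
time: 12.65
position: [0.5287, 0.1635, 0.0314]
tool_rot: [3.11, -0.402, 0.002]
ft_force: [-16.4, -7.7, 15.4]
grip_width: 0.135
grip_force: 50.0
```

```bash
python3 st.py
python3 - <<'E'
from h import *
s=ctrl.get_state(); c=get_image("wrist"); cv2.imwrite("pics/w4.png",c[...,::-1]); im=cv2.cvtColor(c,cv2.COLOR_RGB2GRAY).astype(float)
zb=s["position"][2]-.0315
def half(l,i0,i1):  # strongest gradient subpixel
    g=np.abs(np.gradient(l[i0:i1])); i=int(np.argmax(g)); sl=slice(max(i-2,0),i+3); return i0+(np.arange(len(g))[sl]*g[sl]).sum()/g[sl].sum()
B0=83 # outer edge of loose rail row (crop y170/2)
sets={"loose outer":([(k,half(im[:,k],76,92)) for k in range(275,480,8)],.02),
 "loose slot lo":([(k,half(im[:,k],104,116)) for k in range(275,480,8)],.02),
 "fixed outer":([(half(im[r],int(np.interp(r,[85,215],[196,202]))-6,int(np.interp(r,[85,215],[196,202]))+6),r) for r in range(90,168,4)],.02),
 "stock right":([(half(im[r],272,290),r) for r in range(178,215,4)],zb+.018),
 "blade inner":([(k,half(im[:,k],168,184)) for k in range(310,455,8)],zb+.005)}
for n,(P,z) in sets.items():
    W=plane("wrist",P,z,s); v=cv2.fitLine(W[:,:2].astype(np.float32),cv2.DIST_HUBER,0,.01,.01).ravel()
    print(n,np.degrees(np.arctan(v[1]/v[0])),np.median(np.abs((W[:,:2]-v[2:])@[-v[1],v[0]])))
    globals()[n.replace(" ","_")]=v
d=lambda p,q:(q[2:]-p[2:])@np.array([-p[1],p[0]])
print("blade inner to rail outer (50 if flush)",d(blade_inner,loose_outer),"stock right to fixed outer (44)",d(stock_right,fixed_outer))
E
```

```text
[-13.84812708  11.64632181 -15.3354234 ] [-1.64272195  3.95374292 -0.13309191] -14.729335141701618 [ 0.00067845 -0.00557315]
[0.00143975 0.00068879] 0.03141318846775122
loose outer 75.050804 2.1623866245136683e-05
loose slot lo 75.10818 5.197558686910487e-05
fixed outer -14.623033 5.960325236611949e-05
stock right -21.062523 0.0004392365323364675
blade inner 75.08455 2.3771937962873102e-05
blade inner to rail outer (50 if flush) -0.050001927 stock right to fixed outer (44) 0.047646277
```

Call:
apply_moves --dp '[[0,0,-0.0004],[0,0,0],[0,0,0],[0,0,0]]' --twist '[[0.005,0,-0.005],[0,0,-0.005],[0,0,0],[0,0,0]]' --fingers '[1,1,1,1]' --newtons 60

```text
time: 13.1
position: [0.5287, 0.1635, 0.0314]
tool_rot: [-3.117, 0.389, -0.003]
ft_force: [-15.4, -6.0, 12.9]
grip_width: 0.137
grip_force: 60.1
```

```bash
cat > ms.py <<'E'
from h import *
s=ctrl.get_state(); c=get_image("wrist"); im=cv2.cvtColor(c,cv2.COLOR_RGB2GRAY).astype(float); cv2.imwrite("pics/last.png",c[...,::-1])
zb=s["position"][2]-.0315
def half(l,i0,i1):
    g=np.abs(np.gradient(l[i0:i1])); i=int(np.argmax(g)); sl=slice(max(i-2,0),i+3); return i0+(np.arange(len(g))[sl]*g[sl]).sum()/g[sl].sum()
fx=lambda r:int(np.interp(r,[85,215],[196,202]))
sets={"loose outer":([(k,half(im[:,k],76,92)) for k in range(275,480,8)],.02),
 "fixed outer":([(half(im[r],fx(r)-6,fx(r)+6),r) for r in range(90,168,4)],.02),
 "fixed inner":([(half(im[r],int(np.interp(r,[125,215],[235,226]))-5 if 0 else 230,237),r) for r in range(130,176,4)],.02),
 "stock right":([(half(im[r],277,285),r) for r in range(136,168,3)],zb+.018),
 "stock left":([(half(im[r],235,242),r) for r in range(138,176,3)],zb+.018),
 "blade inner":([(k,half(im[:,k],168,184)) for k in range(310,455,8)],zb+.005)}
for n,(P,z) in sets.items():
    W=plane("wrist",P,z,s); v=cv2.fitLine(W[:,:2].astype(np.float32),cv2.DIST_HUBER,0,.01,.01).ravel()
    print(n,np.degrees(np.arctan(v[1]/v[0])).round(3),np.median(np.abs((W[:,:2]-v[2:])@[-v[1],v[0]])).round(5))
E
python3 st.py; python3 ms.py; python3 -c "
import cv2;a=cv2.imread('pics/last.png')[110:225,190:300];cv2.imwrite('pics/w5.png',cv2.resize(a,None,fx=5,fy=5,interpolation=cv2.INTER_CUBIC))"
```

```text
[-13.4531103    9.60896745 -12.95318257] [-1.60528177  3.74329748 -0.39195463] -14.212918618914776 [ 0.00182089 -0.00017917]
[0.00145389 0.00065244] 0.03137488237996526
loose outer 75.261 4e-05
fixed outer -14.652 5e-05
fixed inner -15.25 1e-05
stock right -16.164 9e-05
stock left -14.914 1e-05
blade inner 75.224 6e-05
```

View pics/w5.png

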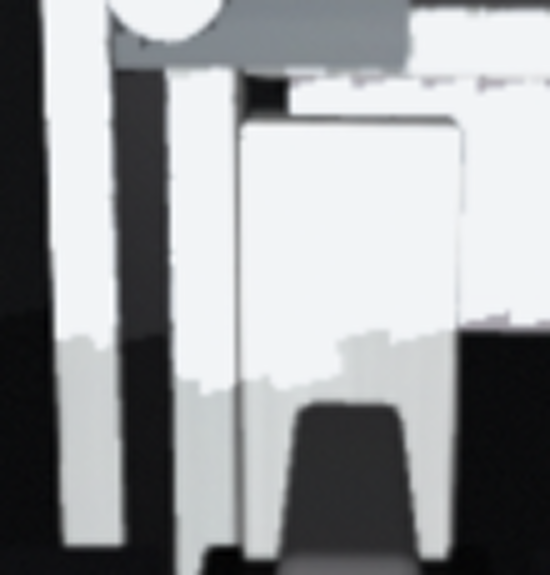

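The crop shows a thin, even seam between the fixed rail and the stock at x≈239. I'll add a little more yaw to check for the stop.

Call:
apply_moves --dp '[[0,-0.0004,0],[0.0004,-0.0004,0],[0,0,0],[0,0,0]]' --twist '[[0,0,-0.005],[0,0,-0.005],[0,0,0],[0,0,0]]' --fingers '[1,1,1,1]'

```text
time: 13.55
position: [0.5288, 0.1636, 0.0314]
tool_rot: [3.118, -0.374, 0.001]
ft_force: [-17.3, -7.8, 15.0]
grip_width: 0.135
grip_force: 60.2
```

```bash
python3 st.py; python3 ms.py
```

```text
[-14.93737216  11.65515483 -14.96809741] [-1.86068188  3.97336694 -0.58764582] -13.693645987851886 [ 0.00059966 -0.00117474]
[0.00152468 0.00077939] 0.03139251473343498
loose outer 75.472 5e-05
fixed outer -14.737 5e-05
fixed inner -14.742 0.0
stock right -12.851 3e-05
stock left -14.628 0.0
blade inner 75.386 5e-05
```

```bash
cat > sl.py <<'E'
from h import *
import sys
def slot(n,im,A,B,z=.02):
    # A,B world ends of slot centreline guess; dark valley across the strip
    g=im.astype(np.float32); out=[]
    dirw=(B-A)/np.linalg.norm(B-A); nrm=np.array([-dirw[1],dirw[0]])
    t=np.linspace(-.008,.008,65)
    for f in np.linspace(0,1,40):
        c=A+f*(B-A); W=np.c_[c+t[:,None]*nrm,np.full(len(t),z)]; q=proj(n,W,None).astype(np.float32)
        v=cv2.remap(g,q[None,:,0],q[None,:,1],cv2.INTER_CUBIC)[0]
        w=np.clip(v.max()*.75-v,0,None); i=16+np.argmin(v[16:49]); sl=slice(max(i-16,0),i+17)
        if v.max()-v.min()<40: continue
        out.append(c+nrm*(t[sl]*w[sl]).sum()/w[sl].sum())
    P=np.array(out,np.float32); 
    for _ in range(2):
        v=cv2.fitLine(P,cv2.DIST_HUBER,0,.001,.001).ravel(); r=(P-v[2:])@[-v[1],v[0]]; P=P[np.abs(r)<max(3*np.median(np.abs(r)),1e-4)]
    return np.degrees(np.arctan(v[1]/v[0])),np.median(np.abs(r)),len(P),v[2:]
C=np.array([.5885,.160])
def pts(a_dir,off,s0,s1):
    d=np.array([np.cos(a_dir),np.sin(a_dir)]); n=np.array([-d[1],d[0]]); return C+off*n+s0*d,C+off*n+s1*d
rad=np.radians
for n in("scene","side"):
    i0=cv2.imread(f"pics/{n}0.png",0); now=get_image(n); cv2.imwrite(f"pics/{n}_now.png",now[...,::-1]); i1=cv2.cvtColor(now,cv2.COLOR_RGB2GRAY)
    print(n,"fixed0",slot(n,i0,*pts(rad(165.4),-.01,.04,.22)),"loose0",slot(n,i0,*pts(rad(64.6+180),.01,.04,.16)))
    print("  fixed now",slot(n,i1,*pts(rad(165.4),-.01,.04,.22)),"loose now",slot(n,i1,*pts(rad(75.3+180),.01,.04,.16)))
E
python3 sl.py
```

```text
scene fixed0 (np.float32(-14.56249), np.float32(9.41062e-05), 40, array([0.4626827 , 0.20369701], dtype=float32)) loose0 (np.float32(64.52896), np.float32(0.00014024676), 37, array([0.5558659 , 0.06658766], dtype=float32))
  fixed now (np.float32(-14.555267), np.float32(9.7179785e-05), 24, array([0.48455203, 0.19793576], dtype=float32)) loose now (np.float32(75.38246), np.float32(8.330818e-05), 36, array([0.5724646 , 0.05509694], dtype=float32))
side fixed0 (np.float32(-14.668829), np.float32(0.0001035762), 37, array([0.46629643, 0.19926034], dtype=float32)) loose0 (np.float32(64.629974), np.float32(0.00022938405), 40, array([0.5579402, 0.06381  ], dtype=float32))
  fixed now (np.float32(-14.666608), np.float32(6.775232e-05), 27, array([0.47700486, 0.19642669], dtype=float32)) loose now (np.float32(81.02334), np.float32(0.0007606577), 18, array([0.57049143, 0.0428904 ], dtype=float32))
```

Call:
apply_moves --dp '[[0,-0.0003,0],[0,0,0],[0,0,0],[0,0,0],[0,0,0],[0,0,0]]' --twist '[[0,0,0],[0,0,0],[0,0,0],[0,0,0],[0,0,0],[0,0,0]]' --fingers '[1,1,1,1,1,1]'

```text
time: 14.3
position: [0.5287, 0.1635, 0.0314]
tool_rot: [3.118, -0.374, 0.001]
ft_force: [-16.8, -8.9, 15.7]
grip_width: 0.134
grip_force: 60.2
```

```bash
python3 st.py; python3 ms.py; python3 sl.py | sed -n 1,2p; python3 -c "
import cv2;a=cv2.imread('pics/scene_now.png');cv2.imwrite('pics/sn.png',cv2.resize(a[120:300,170:410],None,fx=3.3,fy=3.3,interpolation=cv2.INTER_CUBIC))"
```

```text
[-14.17809593  12.65171242 -15.69112299] [-1.93762587  4.01304243 -0.57494724] -13.697528493896098 [ 0.00032632 -0.00170048]
[0.00149861 0.00074607] 0.031371246328756715
loose outer 75.477 5e-05
fixed outer -14.737 4e-05
fixed inner -14.747 0.0
stock right -13.131 3e-05
stock left -14.63 0.0
blade inner 75.356 4e-05
scene fixed0 (np.float32(-14.56249), np.float32(9.41062e-05), 40, array([0.4626827 , 0.20369701], dtype=float32)) loose0 (np.float32(64.52896), np.float32(0.00014024676), 37, array([0.5558659 , 0.06658766], dtype=float32))
  fixed now (np.float32(-14.556747), np.float32(9.5728785e-05), 23, array([0.48455146, 0.19793354], dtype=float32)) loose now (np.float32(75.39305), np.float32(6.6549044e-05), 32, array([0.5748458 , 0.06433349], dtype=float32))
```

View pics/sn.png

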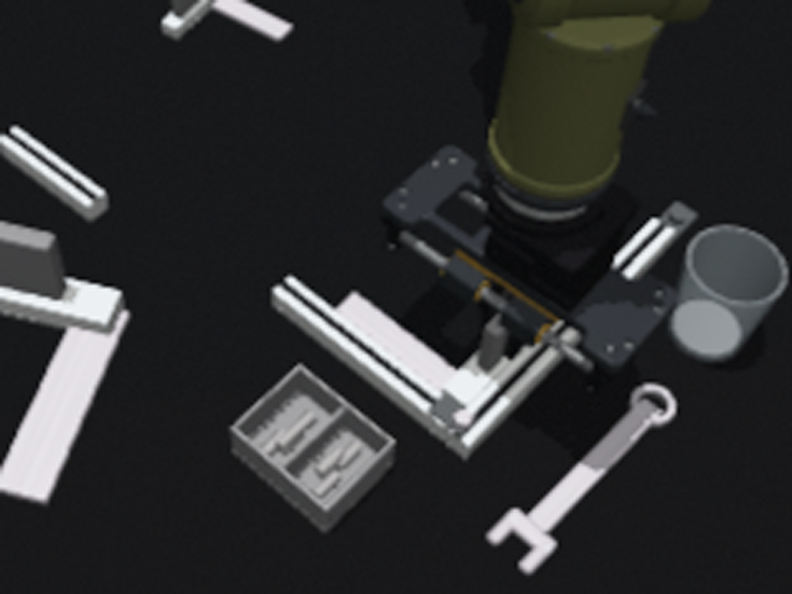

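The scene crop shows the square seated in the corner, with the loose rail (280,290)-(440,410) square to the fixed rail (89.95° measured). The bystanders have not moved. The readings are stable, so I'm handing in.

```bash
python3 -c "
from bench import ctrl; print(ctrl.close_job())"
```

```text
the job is handed in; nothing more can be done
None
```

The middle-sized square is still held and pressed home with about 14 N on the loose rail and 13 N on the fixed rail; the loose rail measured square to within about 0.1°, nothing else on the bench appeared to have moved, and the job was handed in at about 14.5 s.

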